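# Nest the heating cups on the hot plate, set and lock the heat

### The arm

A 6-joint arm with a two-finger parallel gripper is mounted at the origin on the work surface. World frame = base frame: x ahead of the robot, y to its left, z up, the work surface at z = 0. Lengths are in m, angles in rad, forces in N, time in s.
With the tool pointing down it reaches from about 0.35 to 0.975 m from the base axis. Payload 4.9 kg.
Tool frame: the origin (TCP) lies midway between the tips of the shut fingers; the grasp point (between the pads) lies 19 mm behind it; z points along the fingers, y is the line along which they close (so a half turn about z gives the same grasp; the last joint's range is limited). The gripper opens to 85 mm and grips with 20 to 120 N. Pads are 22 mm wide; open, the fingers measure 114 mm over their backs; the gripper's body (76 mm by 85 mm) begins 54 mm behind the grasp point. The pads swing forward as they close: fully open they stand 13 mm farther back than shut.
Start: joints at [-1.358, 0.053, 1.613, -0, 1.476, -0.119], TCP at [0.204, -0.591, 0.231] pointing down, gripper open.
Joint ranges: [-3.01, 3.01], [-1.01, 2.22], [0.06, 2.58], [-1.02, 4.17], [0.09, 2.62], [-3.14, 3.14]. Speed limits (rad/s): [2.57, 2.57, 3.14, 3.14, 3.14, 3.14].

### API

Orientations are given as a unit quaternion [w, x, y, z].
In Python, from plant import state, grab_frame, job_done, cut_out, place_of gives the robot as it stands.
- The arm moves only by the tool jog_arm, never from a script. Its argument "motion" is text: rows parted by semicolons, each of 7 numbers parted by spaces: the opening in per cent of the stroke, from 0 (shut) to 100 (fully open), then the shift along the tool's x, y, z as a fraction of full scale, then the turn, a rotation vector about the tool's x, y, z as a fraction of full scale. A call has exactly 5 rows; each row is the pose to reach, as a shift and turn from the pose commanded when the call began, along the tool's axes at that moment; what a row does not reach only later rows make up. Full scale, the value 1, is 50 cm for a shift and 1.5 rad for a turn. A row lasts 1/8 s, in which the tool goes at most 62.5 mm and 10.7 degrees, less where a joint would pass 70% of its speed; a pose out of reach is approached as far as the arm can. A call with a number of a shift or a turn outside -1 to 1 is refused whole. A call with a gripper value outside its range is refused whole. The fingers move at their own pace and stop on an object; the grip force is fixed at half the most. Time passes only in rows, so rows that repeat a pose let the fingers close, or fill a call up. It gives the time, the measured TCP pose, the force, the opening and the grip force at its end, in the units of the state.
- state(): the state, without advancing time (a new reading comes with each control period).
- grab_frame(name): name is "scene" or "top" or "wrist"; returns a dict with "color" (400x640x3 uint8, red, green, blue), "range_z" (400x640 float32, m along the optical axis (not along the pixel's ray), 0 where there is no reading), "intrinsics" (3x3 intrinsics, pixels), "k1" (the pictures are not rectified: a ray, as slopes to the right and down, at radius r is drawn at 1 + k1 r^2 times it, then the intrinsics apply), "world_from_camera" (4x4, takes a point from camera to world coordinates). Camera axes: x right, y up, looking along -z (the intrinsics and any distortion apply to the point x, -y, -z); pixel columns grow to the right and rows downward; lengths in m; the calibration is good to about 2 mm. A picture is of the moment at which its call begins.
- job_done(): hands the job in; it is judged then, once.
Trained networks look in the newest picture that a camera, given by its name, has taken for a name from the list of things; names that differ only in an ending like _2 or _b are one class to them, and where a whole thing is asked for, a point or a joint stands for the part that bears it (a point fixed in the world has none). Each returns a list of dicts, best first, with "p" (0 to 1); they miss things now and then, are a little off and sometimes report something else, mostly with a low value. They report only what shows in the picture. A call takes as long as a camera call.
- cut_out(camera, thing): "pixels" (400x640 bool, what is visible of it).
- place_of(camera, thing): "at" ([x, y, z] in m, in world coordinates, good to about 4 mm: a listed point, or the origin of a listed thing).
The state is a dict: "time": time; "joint_pos": joint angles; "joint_vel": joint speeds; "joint_efforts": joint torques, N m; "tool_pos": TCP position; "tool_rot": TCP orientation; "contact_force": force on the tool from outside, world axes, zero at the start; "ft_torque": the same for the moment, N m; "gripper_width": opening from 0.0 (shut) to 1.0 (fully open); "grasp_force": force on a finger pad.
Only numpy, scipy, OpenCV 4.12 (cv2) and the standard library are available. Lean on these libraries where they do the work, as an engineer would, in place of code of your own. Each camera call takes 0.05 s, during which the arm holds its last target. There are 200 camera calls.

### The job

Set up the gentle-heating nest: stand the large steel cup upright in the middle of the hot plate's round plate, then set the medium cup inside it and the small cup inside that, each let down (not dropped) until it stands on the floor of the one outside it. Then turn the heat knob until its white pointer lines up with the long mark on the side towards the robot, and only after that slide the fork lock fully home over the knob. Leave everything else on the bench where it stands.

Things in the scene. Friction and masses are not known exactly. Their poses are not given: they have to be found in the camera images.
- cup_large: plain steel tapered cup, open at the top, upright; rim 70 mm outside diameter, foot 62 mm, 68 mm tall, wall 3 mm, about 200 g. Its inner floor is raised 34 mm above its underside. Origin: centre of the underside, z up. Widest of the three.
- cup_medium: plain steel tapered cup, open at the top, upright; rim 61 mm outside diameter, foot 53 mm, 64 mm tall, wall 3 mm, about 160 g. Its inner floor is raised 34 mm above its underside. Origin: centre of the underside, z up. Nested in the large cup it stands on that cup's inner floor with about 3 mm of play all round, and its rim stands 30 mm above the large cup's rim.
- cup_small: plain steel tapered cup, open at the top, upright; rim 52 mm outside diameter, foot 45 mm, 60 mm tall, wall 3 mm, about 120 g. Its inner floor is raised 34 mm above its underside. Origin: centre of the underside, z up. Nested in the medium cup it stands on that cup's inner floor with about 3 mm of play all round, and its rim stands 30 mm above the medium cup's rim.
- hotplate: white laboratory hot plate, 190 mm deep (its x), 300 mm wide (its y), fixed to the table, deck 60 mm above it. Origin: centre of its underside; x points away from the robot at yaw 0, y to the left. Round dark heating plate on its left half, heat knob on its right half with the lock beyond it (+x).
- plate_mid (a point): centre of the top face of the round dark steel heating plate (132 mm diameter, top 70 mm above the table)
- knob (a joint): heat knob angle in rad, 0 to 2.0, growing clockwise seen from above. At 1.30 its white pointer meets the one long black mark on the deck, on the side towards the robot (hot plate's -x), and the grip bar lies along the hot plate's x; at value q the bar lies 1.30 - q counter-clockwise of that x. Light friction; stays where it is left.
- knob_grip (a point): on the knob's vertical axis at the height to grip, 37 mm above the deck. Black disc, 44 mm diameter, with an upright grip bar 42 mm long and 14 mm wide, top 7 mm above this point, foot 23 mm below it; white pointer line on one half of the bar's top. Open the fingers only part way here: the open lock's prongs begin 50 to 60 mm from the axis, 16 to 26 mm above the deck.
- lock (a joint): travel of the aluminium fork lock in m, 0 (open, clear of the knob) to 0.070 (end stop: fully home, its two prongs either side of the knob's grip bar). It slides towards the robot along the hot plate's -x with about 1.5 N of friction and stays where it is left.
- lock_tab (a point): centre of the top of the lock's upright tab: 14 mm wide across the slide (the hot plate's y), 12 mm along it, top 60 mm above the deck; it can be pinched in its top 30 mm. The prongs (reaching 41 mm from this point towards the knob) and the yoke, 43 mm wide, lie 34 to 44 mm below this point.
- tin: bystander: closed round steel tin, 68 mm diameter, 50 mm tall, solid flat lid, no opening. Origin under its centre.
- amber_jar: bystander: small amber jar with black cap, 36 mm diameter, 62 mm tall. Origin under its centre.
- bottle_a: bystander: clear bottle with blue cap, 60 mm diameter, 140 mm tall. Origin under its centre.
- bottle_b: bystander: clear bottle with blue cap, 60 mm diameter, 140 mm tall. Origin under its centre.
- brush: bystander: bench brush lying along its x, 170 mm long, about 20 mm high. Origin under its centre.
- carton: bystander: cardboard box 100 x 70 x 35 mm. Origin under its centre.
- mortar: bystander: white ceramic bowl, 84 mm diameter, 55 mm tall. Origin under its centre.

How it is judged:
By the outcome, as a careful person would: the job done as asked, in the order asked, and still so for the second after the job is handed in, with the robot touching nothing.
It also fails if it takes over 72 s, if anything falls off the work surface, if the arm or the gripper's body presses on something with over 40 N, if the wrist force passes 120 N, or if a joint passes its speed limit or range.

## Working session

There is one attempt and no reset: what is moved stays moved. The work goes in short steps, Python scripts to look and compute and a tool call to move; the robot and the scene stay as the last step left them, time stands still between calls to the robot, and variables do not carry over. Pictures are saved under pics/ and viewed, at most 10 in all, crops included, and the job is handed in when it is done.

Besides the shell and the picture viewer there is one more tool, called after ">>>" as name(argument=value, ...), one argument or row to a line, values as JSON. jog_arm: Moves the arm, as the interface text tells. Shift numbers are shares of 50 cm and turn numbers shares of 1.5 rad, none past 1 either way. Its arguments: {"type":"object","properties":{"motion":{"type":"string"}},"required":["motion"]}

```bash
mkdir -p pics; ls; cat > h.py <<'E'
import numpy as np, cv2
from plant import state, grab_frame, job_done, cut_out, place_of
E
python3 - <<'E'
from h import *
s=state(); print(s)
for c in ("scene","top"):
    f=grab_frame(c); cv2.imwrite(f"pics/{c}0.png",f["color"][:,:,::-1]); print(c,f["intrinsics"].tolist(),f["k1"],np.round(f["world_from_camera"],4).tolist())
    for t in ["cup_large","cup_medium","cup_small","hotplate","plate_mid","knob_grip","lock_tab","tin","amber_jar","bottle_a","brush","carton","mortar"]:
        print(t,[(round(d["p"],2),np.round(d["at"],3).tolist()) for d in place_of(c,t)[:3]])
E
```

```text
pics
{'time': 0.0, 'joint_pos': array([-1.35797947e+00,  5.33670551e-02,  1.61430754e+00,  1.87566718e-06,
        1.47598006e+00, -1.18960351e-01]), 'joint_vel': array([-0.00193354, -0.00062061, -0.00116792,  0.0003835 , -0.00100401,
       -0.00063576]), 'joint_efforts': array([-4.51165542e-04, -3.93683445e+01, -3.70176065e+01, -1.37247921e-04,
        6.97447904e-03,  1.32848083e-05]), 'tool_pos': array([ 0.20346911, -0.59029358,  0.2300486 ]), 'tool_rot': array([-1.02990663e-03,  9.86271502e-01,  1.65128624e-01, -4.74326699e-05]), 'contact_force': array([-0.44443057,  0.27958826, -0.90839184]), 'ft_torque': array([-0.03083309,  0.0131769 , -0.02700621]), 'grasp_force': 0.0, 'gripper_width': 0.9972581891000246}
scene [[379.3958677239554, 0.0, 320.0319620266592], [0.0, 379.3958677239554, 202.69554165612848], [0.0, 0.0, 1.0]] 0.024522909892545065 [[-0.7733, -0.4248, 0.4707, 1.083], [0.6338, -0.5375, 0.5562, 0.5627], [0.0167, 0.7284, 0.6849, 0.8965], [0.0, 0.0, 0.0, 1.0]]
cup_large [(0.56, [0.437, 0.314, 0.001])]
cup_medium [(0.83, [0.441, 0.154, -0.002])]
cup_small [(0.58, [0.583, 0
[... 816 characters left out ...]
, 0.9973, 1.395], [0.0, 0.0, 0.0, 1.0]]
cup_large [(0.73, [0.438, 0.316, 0.0])]
cup_medium [(0.68, [0.442, 0.148, -0.002])]
cup_small [(0.62, [0.58, 0.341, 0.001]), (0.42, [0.733, 0.262, 0.002]), (0.29, [0.546, -0.073, 0.069])]
hotplate [(0.6, [0.548, -0.146, -0.002])]
plate_mid [(0.67, [0.546, -0.074, 0.07])]
knob_grip [(0.58, [0.506, -0.236, 0.093])]
lock_tab [(0.47, [0.606, -0.233, 0.122])]
tin [(0.74, [0.587, 0.122, -0.004])]
amber_jar [(0.47, [0.515, 0.233, -0.002]), (0.16, [0.497, -0.503, 0.002])]
bottle_a [(0.53, [0.737, 0.056, -0.002])]
brush [(0.85, [0.319, 0.198, -0.001]), (0.3, [0.75, -0.268, 0.001])]
carton [(0.55, [0.495, -0.502, -0.001])]
mortar [(0.89, [0.749, -0.268, 0.001])]
```

```bash
cat >> h.py <<'E'
def pts(f,mask=None):
    K=f["intrinsics"];v,u=np.mgrid[0:400,0:640]
    P=np.stack([u.ravel(),v.ravel()],1).astype(np.float64)[:,None]
    n=cv2.undistortPoints(P,K,np.array([f["k1"],0,0,0,0.]))[:,0]
    z=f["range_z"].ravel().astype(float)
    X=np.stack([n[:,0]*z,-n[:,1]*z,-z,np.ones_like(z)],1)@f["world_from_camera"].T
    ok=z>0
    if mask is not None: ok&=mask.ravel()
    return X[ok,:3],f["color"].reshape(-1,3)[ok]
from scipy.optimize import least_squares
def rim(f,m,h,R,z0=0,c0=None):
    m=cv2.dilate(m.astype(np.uint8),np.ones((5,5)))>0
    p,_=pts(f,m); p=p[(p[:,2]>z0+h-.008)&(p[:,2]<z0+h+.008)]
    r=least_squares(lambda c:np.hypot(p[:,0]-c[0],p[:,1]-c[1])-(R-.0015),p[:,:2].mean(0) if c0 is None else c0,loss="soft_l1",f_scale=.002)
    return np.round(r.x,4),len(p),round(float(np.sqrt(np.mean(r.fun**2))),4)
E
python3 - <<'E'
from h import *
for c in ("scene","top"):
    f=grab_frame(c)
    for t,h,R in (("cup_large",.068,.035),("cup_medium",.064,.0305),("cup_small",.06,.026)):
        ms=cut_out(c,t)
        if ms: print(c,t,ms[0]["p"],rim(f,ms[0]["pixels"],h,R))
    p,col=pts(f)
    near=(abs(p[:,0]-.55)<.16)&(abs(p[:,1]+.15)<.21)
    d=p[near&(abs(p[:,2]-.06)<.004)]
    b=cv2.minAreaRect((d[:,:2]*1000).astype(np.float32)); print("deck",b,np.median(d[:,2]))
    d=p[near&(abs(p[:,2]-.071)<.004)&(col.max(1)<110)&(p[:,1]>-.16)]; print("plate",cv2.minEnclosingCircle((d[:,:2]*1000).astype(np.float32)),d[:,:2].mean(0))
    d=p[near&(p[:,2]>.112)&(p[:,0]>.56)]; print("tab",len(d),d.mean(0),np.ptp(d,0))
    d=p[near&(p[:,2]>.097)&(p[:,2]<.111)&(p[:,0]<.56)]; print("bar",len(d),d.mean(0),cv2.minAreaRect((d[:,:2]*1000).astype(np.float32)))
s=cv2.imread("pics/scene0.png");t=cv2.imread("pics/top0.png")
cv2.imwrite("pics/a.png",cv2.resize(t,(800,500)))
E
```

```text
scene cup_large 0.95 (array([0.44  , 0.3133]), 165, 0.0015)
scene cup_medium 0.69 (array([0.4451, 0.1498]), 120, 0.0014)
scene cup_small 0.63 (array([0.5837, 0.3403]), 135, 0.0013)
deck ((551.4300537109375, -147.726318359375), (191.7813720703125, 302.2864074707031), 0.5237477421760559) 0.06048074803555781
plate ((551.53466796875, -73.67178344726562), 65.33242797851562) [ 0.55402635 -0.07275721]
tab 20 [ 0.60392584 -0.23117875  0.11812597] [0.01356847 0.01391989 0.01055743]
bar 43 [ 0.50686333 -0.23103041  0.10337395] ((506.1979064941406, -232.53170776367188), (39.976009368896484, 14.629157066345215), 33.776527404785156)
top cup_large 0.68 (array([0.4346, 0.3122]), 98, 0.0013)
top cup_medium 0.67 (array([0.4411, 0.1484]), 74, 0.0012)
top cup_small 0.66 (array([0.5787, 0.3384]), 57, 0.0016)
deck ((579.4878540039062, -120.78553771972656), (256.0541687011719, 352.2655334472656), 0.725359320640564) 0.059838351171976
plate ((600.41455078125, -35.206573486328125), 133.80380249023438) [ 0.54513257 -0.0769549 ]
tab 18 [ 0.60081017 -0.2324204   0.11891907] [0.01227555 0.01069648 0.01489528]
bar 55 [ 0.50262477 -0.233377    0.10293259] ((502.90496826171875, -233.3483123779297), (38.27241134643555, 12.869091987609863), 30.58384132385254)
```

View pics/a.png

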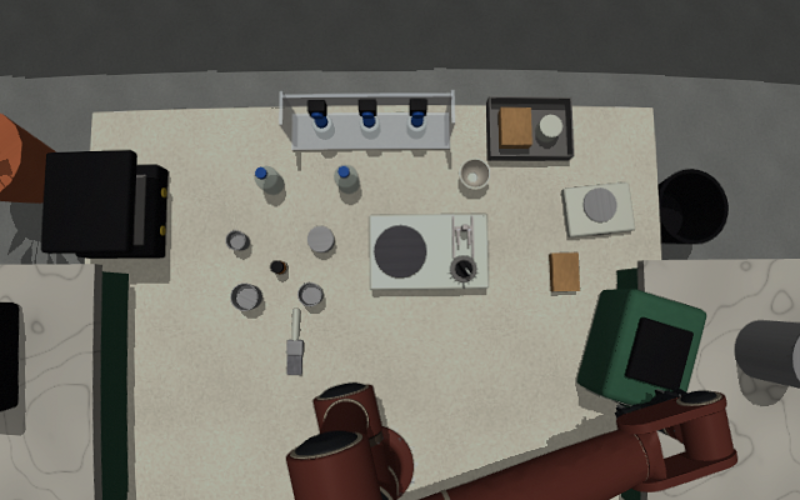

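View pics/scene0.png

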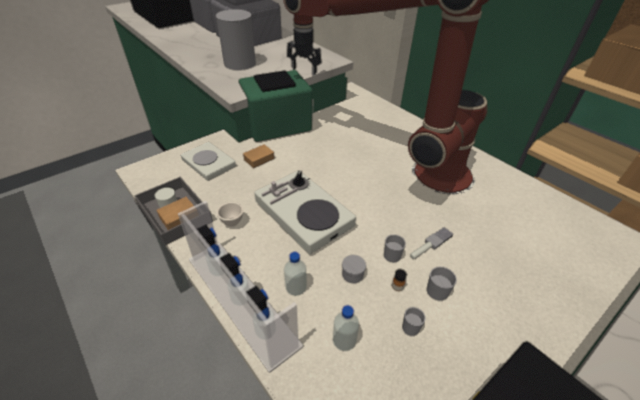

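The top picture shows the large cup at about (246,297), medium (311,295), small (238,241), the round plate (400,251) and the knob (463,269) with the lock beyond it at (463,232). The networks agree with this. The scene view confirms the hot plate is square to the robot.

>>> jog_arm(
  motion="100 0.79 -0.658 -0.04 0 0 0.2212;100 0.79 -0.658 -0.04 0 0 0.2212;100 0.79 -0.658 -0.04 0 0 0.2212;100 0.79 -0.658 -0.04 0 0 0.2212;100 0.79 -0.658 -0.04 0 0 0.2212",
)

```text
time: 2.42
tool_pos: [0.3661, -0.3221, 0.2438]
tool_rot: [0.0, 1.0, -0.0, 0.0]
contact_force: [1.2, -0.8, 0.4]
gripper_width: 0.993
grasp_force: 0.0
```

>>> jog_arm(
  motion="100 0.142 -0.64 0 0 0 0;100 0.142 -0.64 0 0 0 0;100 0.142 -0.64 0 0 0 0;100 0.142 -0.64 0 0 0 0;100 0.142 -0.64 0 0 0 0",
)

```text
time: 3.05
tool_pos: [0.4332, -0.0168, 0.2439]
tool_rot: [0.0, 1.0, -0.0, 0.001]
contact_force: [-0.4, -0.7, 0.4]
gripper_width: 1.001
grasp_force: 0.0
```

>>> jog_arm(
  motion="100 0 -0.65 0.1 0 0 0;100 0 -0.65 0.1 0 0 0;100 0 -0.65 0.1 0 0 0;100 0 -0.65 0.1 0 0 0;100 0 -0.65 0.1 0 0 0",
)

```text
time: 3.68
tool_pos: [0.4328, 0.2924, 0.1961]
tool_rot: [-0.0, 1.0, 0.0, 0.001]
contact_force: [1.0, -0.9, 0.9]
gripper_width: 1.001
grasp_force: 0.0
```

```bash
cat >> h.py <<'E'
def wr(c,t):
    h,R={"cup_large":(.068,.035),"cup_medium":(.064,.0305),"cup_small":(.06,.026)}[t]
    f=grab_frame(c); ms=cut_out(c,t)
    print(state()["tool_pos"].round(4),[ (round(m["p"],2),)+rim(f,m["pixels"],h,R) for m in ms[:2] if m["pixels"].sum()>50])
    return f
E
python3 - <<'E'
from h import *
f=wr("wrist","cup_large"); cv2.imwrite("pics/w1.png",f["color"][:,:,::-1])
print(np.round(f["world_from_camera"],3).tolist(),f["intrinsics"][0,0])
E
```

```text
[0.4313 0.2945 0.1944] [(0.71, array([0.4361, 0.3149]), 1340, 0.0012)]
[[0.001, 0.966, 0.26, 0.496], [-1.0, 0.001, -0.0, 0.293], [-0.001, -0.26, 0.966, 0.34], [0.0, 0.0, 0.0, 1.0]] 343.55543179596424
```

View pics/w1.png

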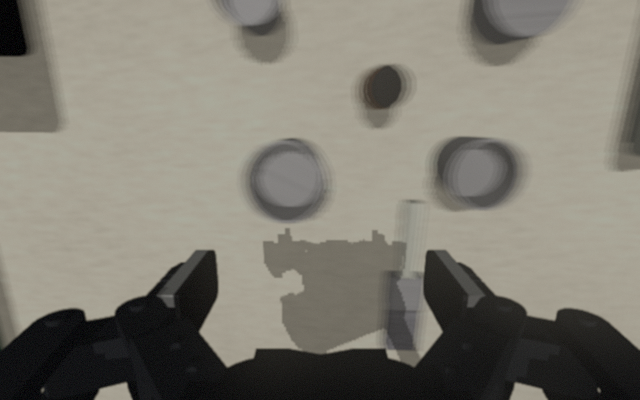

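The wrist view, slightly blurred by motion, shows the large cup at (288,180) and the medium at (478,172). The fit puts the large cup at (0.436, 0.315).

>>> jog_arm(
  motion="100 0.01 -0.038 0.12 0 0 0;100 0.01 -0.038 0.12 0 0 0;100 0.01 -0.038 0.12 0 0 0;100 0.01 -0.038 0.12 0 0 0;100 0.01 -0.038 0.12 0 0 0",
)

```text
time: 4.4
tool_pos: [0.4392, 0.3092, 0.1381]
tool_rot: [-0.001, 1.0, -0.0, 0.002]
contact_force: [-0.4, -1.6, -0.2]
gripper_width: 1.0
grasp_force: 0.0
```

```bash
python3 - <<'E'
from h import *
wr("wrist","cup_large");wr("wrist","cup_medium");wr("wrist","cup_small")
E
```

```text
[0.4387 0.3091 0.1373] [(0.61, array([0.4363, 0.3152]), 2198, 0.0013)]
[0.4383 0.3091 0.1366] [(0.71, array([0.4414, 0.1528]), 2810, 0.0011)]
[0.4381 0.3091 0.1362] [(0.71, array([0.5787, 0.3412]), 468, 0.0008), (0.47, array([0.4886, 0.2352]), 2593, 0.0079)]
```

>>> jog_arm(
  motion="100 -0.004 -0.012 0.1 0 0 0;100 -0.004 -0.012 0.17 0 0 0;100 -0.004 -0.012 0.21 0 0 0;100 -0.004 -0.012 0.21 0 0 0;100 -0.004 -0.012 0.21 0 0 0",
)

```text
time: 5.32
tool_pos: [0.4367, 0.3156, 0.032]
tool_rot: [-0.0, 1.0, 0.0, 0.001]
contact_force: [-0.1, -0.0, 0.5]
gripper_width: 1.0
grasp_force: 0.0
```

>>> jog_arm(
  motion="0 0 0 0 0 0 0;0 0 0 0 0 0 0;0 0 0 0 0 0 0;0 0 0 0 0 0 0;0 0 0 0 0 0 0",
)

```text
time: 5.95
tool_pos: [0.4375, 0.3157, 0.0332]
tool_rot: [-0.001, 1.0, 0.0, 0.002]
contact_force: [-1.6, -2.4, 6.5]
gripper_width: 0.784
grasp_force: 67.5
```

>>> jog_arm(
  motion="0 0 0 -0.05 0 0 0;0 0 0 -0.12 0 0 0;0 0 0 -0.22 0 0 0;0 0.02 0.1 -0.24 0 0 0;0 0.04 0.2 -0.24 0 0 0",
)

```text
time: 6.58
tool_pos: [0.457, 0.2147, 0.1532]
tool_rot: [-0.001, 1.0, 0.001, 0.002]
contact_force: [0.5, 0.7, -2.4]
gripper_width: 0.787
grasp_force: 68.5
```

>>> jog_arm(
  motion="0 0.04 0.12 0 0 0 0;0 0.08 0.24 0 0 0 0;0 0.12 0.36 0 0 0 0;0 0.16 0.48 0 0 0 0;0 0.184 0.58 0 0 0 0",
)

```text
time: 7.2
tool_pos: [0.5484, -0.0771, 0.1512]
tool_rot: [0.0, 1.0, -0.0, 0.0]
contact_force: [0.6, -0.4, -2.2]
gripper_width: 0.787
grasp_force: 68.5
```

>>> jog_arm(
  motion="0 0 0 0 0 0 0;0 0 0 0 0 0 0;0 0 0 0 0 0 0;0 0 0 0 0 0 0;0 0 0 0 0 0 0",
)

```text
time: 7.82
tool_pos: [0.548, -0.0741, 0.151]
tool_rot: [0.0, 1.0, 0.001, 0.0]
contact_force: [0.1, -0.1, -2.8]
gripper_width: 0.792
grasp_force: 68.9
```

```bash
python3 - <<'E'
from h import *
f=grab_frame("wrist"); cv2.imwrite("pics/w2.png",f["color"][:,:,::-1])
print(state()["tool_pos"],state()["gripper_width"])
p,col=pts(f)
d=p[(abs(p[:,2]-.071)<.005)&(col.max(1)<110)&(np.hypot(p[:,0]-.549,p[:,1]+.075)<.09)]
print(len(d)); 
if len(d)>50:print(cv2.minEnclosingCircle((d[:,:2]*1000).astype(np.float32)),d.max(0),d.min(0))
E
```

```text
[ 0.5479987  -0.07422168  0.15100375] 0.7830511061176089
14772
((546.47607421875, -75.4168701171875), 65.2050552368164) [ 0.61133514 -0.01053471  0.07334656] [ 0.51806557 -0.13981174  0.06818071]
```

View pics/w2.png

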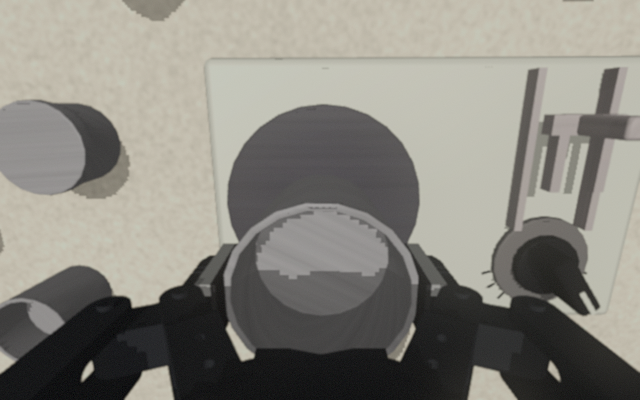

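The cup is held upright at (325,270), above the plate centred at (323,200), with the knob at (545,260) to the right. Lowering it.

>>> jog_arm(
  motion="0 -0.002 0.003 0.04 0 0 0;0 -0.002 0.003 0.075 0 0 0;0 -0.002 0.003 0.09 0 0 0;0 -0.002 0.003 0.094 0 0 0;0 -0.002 0.003 0.096 0 0 0",
)

```text
time: 8.5
tool_pos: [0.5472, -0.0764, 0.1034]
tool_rot: [-0.0, 1.0, 0.0, -0.0]
contact_force: [-2.7, 0.2, 4.6]
gripper_width: 0.785
grasp_force: 69.5
```

>>> jog_arm(
  motion="0 0 0 0 0 0 0;0 0 0 0 0 0 0;0 0 0 0.001 0 0 0;0 0 0 0.001 0 0 0;0 0 0 0.001 0 0 0",
)

```text
time: 9.12
tool_pos: [0.5473, -0.0764, 0.1034]
tool_rot: [0.0, 1.0, 0.0, 0.0]
contact_force: [-4.7, 0.4, 6.3]
gripper_width: 0.787
grasp_force: 69.6
```

>>> jog_arm(
  motion="90 0 0 0 0 0 0;100 0 0 0 0 0 0;100 0 0 0 0 0 0;100 0 0 -0.05 0 0 0;100 0 0 -0.15 0 0 0",
)

```text
time: 9.75
tool_pos: [0.5451, -0.0759, 0.1751]
tool_rot: [-0.001, 1.0, -0.0, -0.003]
contact_force: [0.7, 0.2, 0.8]
gripper_width: 0.999
grasp_force: 0.0
```

>>> jog_arm(
  motion="100 0 0 -0.06 0 0 0;100 0 0 -0.06 0 0 0;100 0 0 -0.06 0 0 0;100 0 0 -0.06 0 0 0;100 0 0 -0.06 0 0 0",
)

```text
time: 10.38
tool_pos: [0.5464, -0.0762, 0.2058]
tool_rot: [-0.0, 1.0, -0.0, -0.001]
contact_force: [-0.1, 0.0, 0.2]
gripper_width: 0.998
grasp_force: 0.0
```

```bash
cat >> h.py <<'E'
def bc(c,t,z0):
    h,R={"cup_large":(.068,.035),"cup_medium":(.064,.0305),"cup_small":(.06,.026)}[t]
    f=grab_frame(c); p,_=pts(f); T=state()["tool_pos"]
    # band-only fit of rim near expected place
    for m in cut_out(c,t)[:2]: print(c,t,round(m["p"],2),T.round(4),rim(f,m["pixels"],h,R,z0))
    return f
E
python3 - <<'E'
from h import *
bc("wrist","cup_large",.07);bc("top","cup_large",.07)
E
```

```text
wrist cup_large 0.69 [ 0.5465 -0.0762  0.2062] (array([ 0.5468, -0.0767]), 2243, 0.0012)
top cup_large 0.6 [ 0.5468 -0.0763  0.2068] (array([ 0.5462, -0.0798]), 15, 0.0007)
```

>>> jog_arm(
  motion="100 -0.05 -0.11 0 0 0 0;100 -0.1 -0.23 0 0 0 0;100 -0.16 -0.35 0.04 0 0 0;100 -0.21 -0.45 0.12 0 0 0;100 -0.21 -0.45 0.13 0 0 0",
)

```text
time: 11.2
tool_pos: [0.4395, 0.1504, 0.1403]
tool_rot: [0.0, 1.0, 0.002, -0.001]
contact_force: [0.1, -0.1, -0.0]
gripper_width: 1.001
grasp_force: 0.0
```

>>> jog_arm(
  motion="100 0 0 0 0 0 0;100 0 0 0 0 0 0;100 0 0 0 0 0 0;100 0 0 0 0 0 0;100 0 0 0 0 0 0",
)

```text
time: 11.82
tool_pos: [0.4424, 0.1483, 0.1428]
tool_rot: [-0.0, 1.0, -0.0, 0.0]
contact_force: [1.3, -0.8, 0.2]
gripper_width: 1.0
grasp_force: 0.0
```

```bash
python3 - <<'E'
from h import *
bc("wrist","cup_medium",0)
E
```

```text
wrist cup_medium 0.67 [0.4423 0.1484 0.1427] (array([0.5345, 0.3136]), 389, 0.0016)
wrist cup_medium 0.56 [0.4423 0.1484 0.1427] (array([0.4419, 0.1511]), 1717, 0.0012)
```

>>> jog_arm(
  motion="100 0 -0.005 0.1 0 0 0;100 0 -0.005 0.17 0 0 0;100 0 -0.005 0.215 0 0 0;100 0 -0.005 0.215 0 0 0;100 0 -0.005 0.215 0 0 0",
)

```text
time: 12.55
tool_pos: [0.4429, 0.1513, 0.036]
tool_rot: [-0.0, 1.0, 0.0, 0.001]
contact_force: [0.6, -0.1, 0.8]
gripper_width: 0.995
grasp_force: 0.0
```

>>> jog_arm(
  motion="0 0 0 0 0 0 0;0 0 0 0 0 0 0;0 0 0 0 0 0 0;0 0 0 0 0 0 0;0 0 0 0 0 0 0",
)

```text
time: 13.18
tool_pos: [0.4435, 0.1513, 0.0371]
tool_rot: [-0.0, 1.0, 0.0, 0.001]
contact_force: [-2.1, -1.2, 6.7]
gripper_width: 0.692
grasp_force: 63.6
```

>>> jog_arm(
  motion="0 0 0 0 0 0 0;0 0 0 -0.06 0 0 0;0 0 0 -0.16 0 0 0;0 0 0 -0.28 0 0 0;0 0 0 -0.34 0 0 0",
)

```text
time: 13.8
tool_pos: [0.4434, 0.1515, 0.2096]
tool_rot: [-0.001, 1.0, 0.0, 0.003]
contact_force: [0.9, -0.5, -1.6]
gripper_width: 0.692
grasp_force: 65.1
```

>>> jog_arm(
  motion="0 0.05 0.11 0 0 0 0;0 0.1 0.22 0 0 0 0;0 0.15 0.33 0 0 0 0;0 0.19 0.42 0 0 0 0;0 0.209 0.456 0 0 0 0",
)

```text
time: 14.42
tool_pos: [0.547, -0.0791, 0.2051]
tool_rot: [0.0, 1.0, -0.001, 0.0]
contact_force: [-0.7, 1.0, -1.8]
gripper_width: 0.689
grasp_force: 65.3
```

>>> jog_arm(
  motion="0 0 0 0 0 0 0;0 0 0 0 0 0 0;0 0 0 0 0 0 0;0 0 0 0 0 0 0;0 0 0 0 0 0 0",
)

```text
time: 15.05
tool_pos: [0.5464, -0.0763, 0.205]
tool_rot: [0.0, 1.0, 0.0, 0.0]
contact_force: [-0.6, 0.5, -2.4]
gripper_width: 0.688
grasp_force: 65.3
```

```bash
cat >> h.py <<'E'
def held(h,R,zb,c="wrist"):
    # rim of a cup near tool axis at rim height zb+h; upper (far) half visible
    f=grab_frame(c); T=state()["tool_pos"]; p,col=pts(f)
    near=np.hypot(p[:,0]-T[0],p[:,1]-T[1])<R+.006
    q=p[near&(abs(p[:,2]-zb-h)<.006)&(col.min(1)>60)]
    r=least_squares(lambda k:np.hypot(q[:,0]-k[0],q[:,1]-k[1])-(R-.0015),T[:2],loss="soft_l1",f_scale=.001)
    print(T.round(4),len(q),r.x.round(4),np.sqrt(np.mean(r.fun**2)).round(4)); return f
E
python3 - <<'E'
from h import *
T=state()["tool_pos"]
f=held(.064,.0305,T[2]-.037)
cv2.imwrite("pics/w3.png",f["color"][:,:,::-1])
p,_=pts(f)
q=p[(abs(p[:,2]-.138)<.005)&(np.hypot(p[:,0]-.5468,p[:,1]+.0765)<.04)]
print(len(q),q.max(0),q.min(0),np.hypot(q[:,0]-.5468,q[:,1]+.0765).max() if len(q) else 0)
if len(q): print(least_squares(lambda k:np.hypot(q[:,0]-k[0],q[:,1]-k[1])-.0335,[.5468,-.0765],loss="soft_l1",f_scale=.001).x)
E
```

```text
[ 0.5465 -0.0765  0.205 ] 6201 [ 0.5456 -0.0757] 0.0018
962 [ 0.58038302 -0.04205719  0.14105336] [ 0.53909627 -0.11140534  0.13303066] 0.034963974682903014
[ 0.54557548 -0.07664053]
```

View pics/w3.png

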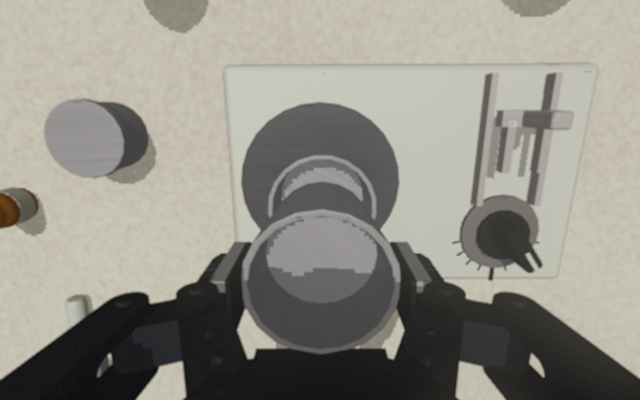

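The held medium cup is at (322,280), directly over the large cup whose rim shows at (323,195). The axes agree within about 1 mm.

>>> jog_arm(
  motion="0 0.002 0 0.03 0 0 0;0 0.002 0 0.06 0 0 0;0 0.002 0 0.085 0 0 0;0 0.002 0 0.105 0 0 0;0 0.002 0 0.115 0 0 0",
)

```text
time: 15.72
tool_pos: [0.5471, -0.0768, 0.1463]
tool_rot: [-0.0, 1.0, -0.0, -0.001]
contact_force: [-0.4, 0.2, -1.9]
gripper_width: 0.691
grasp_force: 65.3
```

>>> jog_arm(
  motion="0 0 0 0.004 0 0 0;0 0 0 0.008 0 0 0;0 0 0 0.011 0 0 0;0 0 0 0.013 0 0 0;0 0 0 0.013 0 0 0",
)

```text
time: 16.35
tool_pos: [0.5477, -0.0769, 0.1413]
tool_rot: [0.0, 1.0, -0.0, 0.0]
contact_force: [0.0, -0.0, -0.2]
gripper_width: 0.693
grasp_force: 65.3
```

>>> jog_arm(
  motion="0 0 0 0.002 0 0 0;0 0 0 0.002 0 0 0;85 0 0 0.002 0 0 0;100 0 0 0.002 0 0 0;100 0 0 0.002 0 0 0",
)

```text
time: 16.98
tool_pos: [0.5473, -0.0768, 0.1395]
tool_rot: [-0.0, 1.0, 0.0, -0.0]
contact_force: [0.3, -0.0, -0.3]
gripper_width: 1.001
grasp_force: 0.0
```

>>> jog_arm(
  motion="100 0 0 -0.03 0 0 0;100 0 0 -0.1 0 0 0;100 0 0 -0.15 0 0 0;100 0 0 -0.15 0 0 0;100 0 0 -0.15 0 0 0",
)

```text
time: 17.6
tool_pos: [0.5472, -0.0768, 0.2143]
tool_rot: [-0.0, 1.0, -0.0, -0.0]
contact_force: [-1.1, 0.6, 0.4]
gripper_width: 0.997
grasp_force: 0.0
```

```bash
python3 - <<'E'
from h import *
f=bc("wrist","cup_medium",.104)
p,_=pts(f); n=np.hypot(p[:,0]-.547,p[:,1]+.0766)
q=p[n<.034]; print("z hist",np.histogram(q[:,2],bins=np.arange(.1,.2,.005)))
E
```

```text
wrist cup_medium 0.9 [ 0.5468 -0.0766  0.2136] (array([ 0.547, -0.077]), 2402, 0.0012)
z hist (array([ 127,  133,   70,   74,   86,   74,  102, 4668,  632,  427,  444,
        503,  528, 1818,   56,    0,    0,    0,    0]), array([0.1  , 0.105, 0.11 , 0.115, 0.12 , 0.125, 0.13 , 0.135, 0.14 ,
       0.145, 0.15 , 0.155, 0.16 , 0.165, 0.17 , 0.175, 0.18 , 0.185,
       0.19 , 0.195]))
```

>>> jog_arm(
  motion="100 0.01 -0.12 0 0 0 0;100 0.02 -0.24 0 0 0 0;100 0.03 -0.36 0 0 0 0;100 0.045 -0.48 0 0 0 0;100 0.06 -0.6 0 0 0 0",
)

```text
time: 18.32
tool_pos: [0.5769, 0.2249, 0.2134]
tool_rot: [0.0, 1.0, -0.0, -0.001]
contact_force: [0.6, -0.8, -0.1]
gripper_width: 1.003
grasp_force: 0.0
```

>>> jog_arm(
  motion="100 0.004 -0.12 0.04 0 0 0;100 0.006 -0.225 0.1 0 0 0;100 0.006 -0.234 0.14 0 0 0;100 0.006 -0.234 0.14 0 0 0;100 0.006 -0.234 0.14 0 0 0",
)

```text
time: 18.95
tool_pos: [0.5811, 0.339, 0.1455]
tool_rot: [0.0, 1.0, -0.001, 0.0]
contact_force: [0.7, -0.5, 0.9]
gripper_width: 0.998
grasp_force: 0.0
```

```bash
python3 - <<'E'
from h import *
bc("wrist","cup_small",0); print(state()["tool_pos"])
E
```

```text
wrist cup_small 0.57 [0.5815 0.3391 0.1463] (array([0.5796, 0.3415]), 1344, 0.0012)
[0.58167964 0.33918531 0.14670101]
```

>>> jog_arm(
  motion="100 -0.003 -0.0045 0.1 0 0 0;100 -0.003 -0.0045 0.17 0 0 0;100 -0.003 -0.0045 0.221 0 0 0;100 -0.003 -0.0045 0.221 0 0 0;100 -0.003 -0.0045 0.221 0 0 0",
)

```text
time: 19.68
tool_pos: [0.5805, 0.3425, 0.0367]
tool_rot: [-0.001, 1.0, -0.0, 0.001]
contact_force: [-0.4, 0.6, 0.4]
gripper_width: 0.999
grasp_force: 0.0
```

>>> jog_arm(
  motion="0 0 0 0 0 0 0;0 0 0 0 0 0 0;0 0 0 0 0 0 0;0 0 0 0 0 0 0;0 0 0 0 0 0 0",
)

```text
time: 20.3
tool_pos: [0.5802, 0.3426, 0.0366]
tool_rot: [-0.0, 1.0, 0.0, 0.001]
contact_force: [-1.4, -1.2, 5.4]
gripper_width: 0.57
grasp_force: 62.0
```

>>> jog_arm(
  motion="0 0 0 0 0 0 0;0 0 0 -0.06 0 0 0;0 0 0 -0.16 0 0 0;0 0 0 -0.28 0 0 0;0 0 0 -0.4 0 0 0",
)

```text
time: 20.92
tool_pos: [0.5784, 0.3423, 0.2356]
tool_rot: [0.0, 1.0, 0.0, -0.001]
contact_force: [0.2, 1.7, -1.6]
gripper_width: 0.574
grasp_force: 62.5
```

>>> jog_arm(
  motion="0 -0.01 0.11 0 0 0 0;0 -0.02 0.22 0 0 0 0;0 -0.03 0.33 0 0 0 0;0 -0.045 0.45 0 0 0 0;0 -0.055 0.57 0 0 0 0",
)

```text
time: 21.55
tool_pos: [0.5507, 0.0559, 0.2342]
tool_rot: [-0.0, 1.0, 0.0, -0.0]
contact_force: [-0.1, -0.5, -1.3]
gripper_width: 0.569
grasp_force: 62.6
```

>>> jog_arm(
  motion="0 -0.006 0.1 0 0 0 0;0 -0.008 0.2 0 0 0 0;0 -0.008 0.262 0 0 0 0;0 -0.008 0.268 0 0 0 0;0 -0.008 0.268 0 0 0 0",
)

```text
time: 22.18
tool_pos: [0.5474, -0.0761, 0.2342]
tool_rot: [-0.0, 1.0, -0.0, -0.0]
contact_force: [0.6, 0.2, -1.6]
gripper_width: 0.571
grasp_force: 62.7
```

>>> jog_arm(
  motion="0 0 0 0 0 0 0;0 0 0 0 0 0 0;0 0 0 0 0 0 0;0 0 0 0 0 0 0;0 0 0 0 0 0 0",
)

```text
time: 22.8
tool_pos: [0.5475, -0.0765, 0.2344]
tool_rot: [0.0, 1.0, 0.0, -0.0]
contact_force: [0.6, -0.5, -1.6]
gripper_width: 0.572
grasp_force: 62.7
```

```bash
python3 - <<'E'
from h import *
T=state()["tool_pos"]
f=held(.06,.026,T[2]-.0366)
cv2.imwrite("pics/w4.png",f["color"][:,:,::-1])
p,_=pts(f)
q=p[(abs(p[:,2]-.168)<.005)&(np.hypot(p[:,0]-.547,p[:,1]+.077)<.036)]
print(len(q)); print(least_squares(lambda k:np.hypot(q[:,0]-k[0],q[:,1]-k[1])-.029,[.547,-.077],loss="soft_l1",f_scale=.001).x)
E
```

```text
[ 0.5475 -0.0766  0.2344] 5052 [ 0.5477 -0.0759] 0.0018
874
[ 0.54588409 -0.07702049]
```

View pics/w4.png

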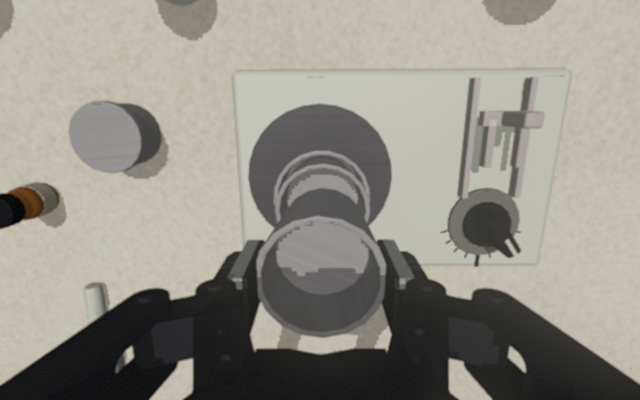

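The small cup is held at (322,275) over the nested pair at (322,190). The pointer is visible at right, and the long mark is at (477,260). Lowering it with a −1 mm x nudge.

>>> jog_arm(
  motion="0 -0.002 0.001 0.03 0 0 0;0 -0.002 0.001 0.055 0 0 0;0 -0.002 0.001 0.08 0 0 0;0 -0.002 0.001 0.1 0 0 0;0 -0.002 0.001 0.11 0 0 0",
)

```text
time: 23.48
tool_pos: [0.5461, -0.077, 0.1783]
tool_rot: [-0.0, 1.0, -0.0, -0.001]
contact_force: [-0.6, 0.1, -1.4]
gripper_width: 0.573
grasp_force: 62.7
```

>>> jog_arm(
  motion="0 0 0 0.004 0 0 0;0 0 0 0.007 0 0 0;0 0 0 0.009 0 0 0;0 0 0 0.0095 0 0 0;0 0 0 0.0095 0 0 0",
)

```text
time: 24.1
tool_pos: [0.5466, -0.0771, 0.1748]
tool_rot: [0.0, 1.0, 0.0, 0.0]
contact_force: [-0.5, -0.5, -1.4]
gripper_width: 0.574
grasp_force: 62.7
```

Not yet touching; ease down a little more.

>>> jog_arm(
  motion="0 0 0 0.001 0 0 0;0 0 0 0.002 0 0 0;0 0 0 0.002 0 0 0;0 0 0 0.003 0 0 0;0 0 0 0.003 0 0 0",
)

```text
time: 24.72
tool_pos: [0.547, -0.0771, 0.1745]
tool_rot: [0.0, 1.0, 0.0, 0.001]
contact_force: [-2.3, 0.5, 5.6]
gripper_width: 0.569
grasp_force: 63.3
```

>>> jog_arm(
  motion="85 0 0 0 0 0 0;100 0 0 0 0 0 0;100 0 0 0 0 0 0;100 0 0 -0.03 0 0 0;100 0 0 -0.1 0 0 0",
)

```text
time: 25.35
tool_pos: [0.5455, -0.0768, 0.2224]
tool_rot: [-0.001, 1.0, -0.0, -0.002]
contact_force: [0.2, -0.9, 0.6]
gripper_width: 0.998
grasp_force: 0.0
```

>>> jog_arm(
  motion="100 0 0.05 -0.06 0 0 0;100 -0.02 0.12 -0.06 0 0 0;100 -0.08 0.2 -0.06 0 0 0;60 -0.08 0.2 -0.06 0 0 0;60 -0.08 0.2 -0.06 0 0 0",
)

```text
time: 25.98
tool_pos: [0.5068, -0.1771, 0.2541]
tool_rot: [0.0, 1.0, -0.0, 0.001]
contact_force: [0.4, -0.3, -0.2]
gripper_width: 0.612
grasp_force: 0.0
```

```bash
python3 - <<'E'
from h import *
f=bc("wrist","cup_small",.138); T=state()["tool_pos"];print(T)
cv2.imwrite("pics/w5.png",f["color"][:,:,::-1])
for t in ("knob_grip","lock_tab"): print(t,[(round(d["p"],2),d["at"].round(4) if hasattr(d["at"],"round") else d["at"]) for d in place_of("wrist",t)[:2]])
p,col=pts(f)
n=(np.hypot(p[:,0]-.504,p[:,1]+.2325)<.035)
d=p[n&(abs(p[:,2]-.104)<.004)]; print("bar",len(d),cv2.minAreaRect((d[:,:2]*1000).astype(np.float32)),d.mean(0))
w=p[n&(p[:,2]>.097)&(col.min(1)>150)]; print("white",len(w),w.mean(0) if len(w) else 0)
d=p[(np.hypot(p[:,0]-.602,p[:,1]+.2325)<.03)&(p[:,2]>.115)]; print("tab",len(d),cv2.minAreaRect((d[:,:2]*1000).astype(np.float32)),d.mean(0))
d=p[(p[:,0]>.4)&(p[:,0]<.7)&(p[:,1]<.02)&(p[:,1]>-.33)&(abs(p[:,2]-.06)<.003)]; print("deck",cv2.minAreaRect((d[:,:2]*1000).astype(np.float32)))
d=p[(np.hypot(p[:,0]-.504,p[:,1]+.2325)<.05)&(abs(p[:,2]-.06)<.005)&(col.max(1)<60)]; print(len(d))
E
```

```text
wrist cup_small 0.75 [ 0.507  -0.1767  0.2538] (array([ 0.5462, -0.0793]), 2487, 0.0011)
[ 0.50703579 -0.17644783  0.25364134]
knob_grip [(0.68, [0.5063, -0.2339, 0.0989])]
lock_tab [(0.76, [0.6005, -0.2272, 0.1202])]
bar 726 ((502.4751281738281, -232.0128631591797), (41.47170639038086, 13.959017753601074), 35.796226501464844) [ 0.50303946 -0.23157929  0.10454289]
white 89 [ 0.49659234 -0.2301053   0.18133476]
tab 328 ((599.99072265625, -231.6102752685547), (11.987130165100098, 13.757659912109375), 0.08118957281112671) [ 0.5997787  -0.23128086  0.12038849]
deck ((546.73828125, -147.23019409179688), (188.46774291992188, 297.8220520019531), 0.23594507575035095)
0
```

View pics/w5.png

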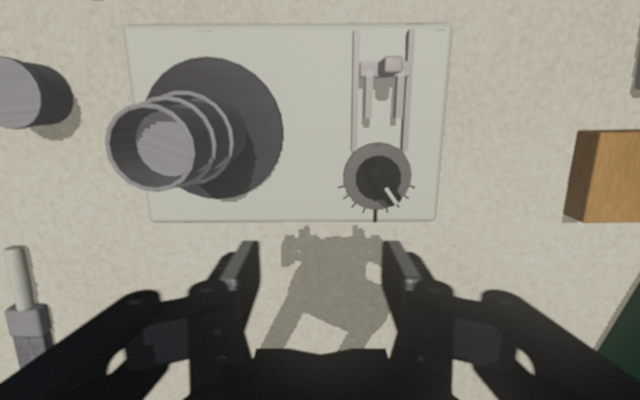

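The nest sits coaxially at (180,145). The knob is at (378,178) with its white pointer towards lower right, about 36° short of the long mark at (375,215). The tab is at (392,64).

>>> jog_arm(
  motion="40 -0.008 0.111 0.02 0 0 -0.1;40 -0.008 0.111 0.05 0 0 -0.22;40 -0.008 0.111 0.1 0 0 -0.33;40 -0.008 0.111 0.18 0 0 -0.417;40 -0.008 0.111 0.22 0 0 -0.417",
)

```text
time: 26.8
tool_pos: [0.5018, -0.2314, 0.1406]
tool_rot: [-0.001, 0.952, 0.307, -0.001]
contact_force: [-0.0, -0.2, -0.2]
gripper_width: 0.396
grasp_force: 0.0
```

>>> jog_arm(
  motion="40 0 0 0 0 0 0;40 0 0 0 0 0 0;40 0 0 0 0 0 0;40 0 0 0 0 0 0;40 0 0 0 0 0 0",
)

```text
time: 27.42
tool_pos: [0.5028, -0.2328, 0.1438]
tool_rot: [0.0, 0.952, 0.308, 0.0]
contact_force: [-0.9, 0.2, 0.9]
gripper_width: 0.399
grasp_force: 0.0
```

```bash
python3 - <<'E'
from h import *
s=state();print(s["tool_pos"],2*np.degrees(np.arctan2(s["tool_rot"][2],s["tool_rot"][1])),s["gripper_width"])
f=grab_frame("wrist");p,col=pts(f)
n=(np.hypot(p[:,0]-.503,p[:,1]+.232)<.03)
d=p[n&(abs(p[:,2]-.104)<.004)]; print("bar",len(d),cv2.minAreaRect((d[:,:2]*1000).astype(np.float32)),d.mean(0))
E
```

```text
[ 0.5027682  -0.23276545  0.14377764] 35.82817386077379 0.398652589480368
bar 1702 ((502.2220764160156, -232.04400634765625), (41.741111755371094, 13.730361938476562), 36.33496856689453) [ 0.50337252 -0.23133943  0.10453517]
```

>>> jog_arm(
  motion="40 0 0 0.05 0 0 0;40 0 0 0.1 0 0 0;40 0 0 0.127 0 0 0;40 0 0 0.127 0 0 0;40 0 0 0.127 0 0 0",
)

```text
time: 28.1
tool_pos: [0.5032, -0.233, 0.0808]
tool_rot: [0.001, 0.951, 0.308, 0.001]
contact_force: [1.1, 0.0, 0.4]
gripper_width: 0.402
grasp_force: 0.0
```

>>> jog_arm(
  motion="0 0 0 0 0 0 0;0 0 0 0 0 0 0;0 0 0 0 0 0 0;0 0 0 0 0 0 0;0 0 0 0 0 0 0",
)

```text
time: 28.72
tool_pos: [0.5036, -0.2334, 0.0812]
tool_rot: [0.001, 0.951, 0.308, 0.001]
contact_force: [1.9, -1.7, 4.9]
gripper_width: 0.148
grasp_force: 61.1
```

>>> jog_arm(
  motion="0 0 0 0 0 0 0.08;0 0 0 0 0 0 0.17;0 0 0 0 0 0 0.26;0 0 0 0 0 0 0.35;0 0 0 0 0 0 0.415",
)

```text
time: 29.35
tool_pos: [0.5034, -0.2329, 0.0811]
tool_rot: [0.0, 1.0, -0.0, 0.001]
contact_force: [-0.1, 0.2, 7.5]
gripper_width: 0.152
grasp_force: 61.4
```

>>> jog_arm(
  motion="0 0 0 0 0 0 0;0 0 0 0 0 0 0;0 0 0 0 0 0 0;0 0 0 0 0 0 0;0 0 0 0 0 0 0",
)

```text
time: 29.98
tool_pos: [0.5034, -0.2329, 0.0812]
tool_rot: [0.0, 1.0, 0.001, 0.001]
contact_force: [-0.6, 0.2, 7.1]
gripper_width: 0.148
grasp_force: 61.4
```

>>> jog_arm(
  motion="40 0 0 0 0 0 0;40 0 0 0 0 0 0;40 0 0 -0.05 0 0 0;40 0 0 -0.15 0 0 0;40 0 0 -0.2 0 0 0",
)

```text
time: 30.6
tool_pos: [0.5031, -0.2329, 0.182]
tool_rot: [0.001, 1.0, 0.002, 0.001]
contact_force: [0.4, -0.1, -0.3]
gripper_width: 0.401
grasp_force: 0.0
```

>>> jog_arm(
  motion="40 0 0 0 0 0 0;40 0 0 0 0 0 0;40 0 0 0 0 0 0;40 0 0 0 0 0 0;40 0 0 0 0 0 0",
)

```text
time: 31.22
tool_pos: [0.5023, -0.2324, 0.179]
tool_rot: [-0.0, 1.0, 0.002, -0.001]
contact_force: [-0.5, 0.3, 0.3]
gripper_width: 0.399
grasp_force: 0.0
```

```bash
python3 - <<'E'
from h import *
s=state();print(s["tool_pos"],2*np.degrees(np.arctan2(s["tool_rot"][2],s["tool_rot"][1])),s["gripper_width"])
f=grab_frame("wrist");p,col=pts(f)
cv2.imwrite("pics/w6.png",f["color"][:,:,::-1])
n=(np.hypot(p[:,0]-.503,p[:,1]+.232)<.03)
d=p[n&(abs(p[:,2]-.104)<.004)]; print("bar",len(d),cv2.minAreaRect((d[:,:2]*1000).astype(np.float32)),d.mean(0))
d=p[(np.hypot(p[:,0]-.602,p[:,1]+.2325)<.03)&(p[:,2]>.115)]; print("tab",len(d),cv2.minAreaRect((d[:,:2]*1000).astype(np.float32)),d.mean(0))
E
```

```text
[ 0.50226205 -0.23241743  0.17895183] 0.17504988503130706 0.39931078214131616
bar 1261 ((502.0697326660156, -232.35873413085938), (13.861937522888184, 42.18600845336914), 89.74082946777344) [ 0.50329665 -0.232218    0.10454426]
tab 625 ((599.7758178710938, -232.06658935546875), (13.799671173095703, 11.694635391235352), 89.42935943603516) [ 0.59953808 -0.23198924  0.12058702]
```

View pics/w6.png

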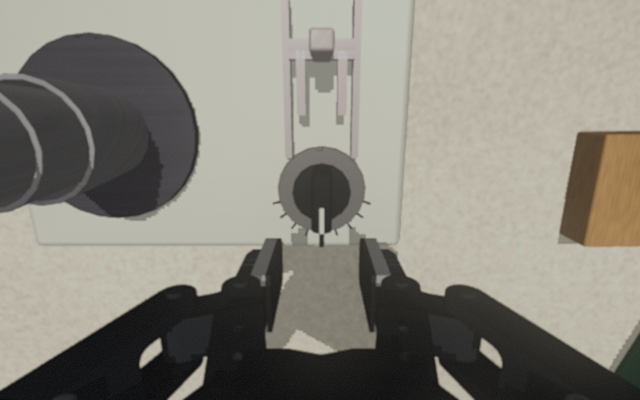

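The pointer at (321,215) now lies on the long mark at (321,240), with the bar along x. Next is the tab at (321,42).

>>> jog_arm(
  motion="40 0.1 0 0 0 0 0;40 0.2 0 0 0 0 0;40 0.208 -0.001 0.08 0 0 0;40 0.208 -0.001 0.144 0 0 0;40 0.208 -0.001 0.144 0 0 0",
)

```text
time: 31.9
tool_pos: [0.6043, -0.2305, 0.1037]
tool_rot: [-0.002, 1.0, 0.002, -0.003]
contact_force: [-0.2, 0.1, 0.2]
gripper_width: 0.403
grasp_force: 0.0
```

>>> jog_arm(
  motion="40 0 0 0 0 0 0;0 0 0 0 0 0 0;0 0 0 0 0 0 0;0 0 0 0 0 0 0;0 0 0 0 0 0 0",
)

```text
time: 32.52
tool_pos: [0.6078, -0.2325, 0.1104]
tool_rot: [0.001, 1.0, 0.001, 0.002]
contact_force: [-0.5, 0.6, 5.1]
gripper_width: 0.135
grasp_force: 58.8
```

>>> jog_arm(
  motion="0 -0.03 0 0 0 0 0;0 -0.06 0 0 0 0 0;0 -0.09 0 0 0 0 0;0 -0.115 0 0 0 0 0;0 -0.134 0 0 0 0 0",
)

```text
time: 33.15
tool_pos: [0.5405, -0.2328, 0.1104]
tool_rot: [0.001, 1.0, 0.001, 0.002]
contact_force: [1.9, 0.3, 7.1]
gripper_width: 0.135
grasp_force: 59.4
```

>>> jog_arm(
  motion="0 -0.004 0 0 0 0 0;0 -0.007 0 0 0 0 0;0 -0.008 0 0 0 0 0;0 -0.009 0 0 0 0 0;0 -0.01 0 0 0 0 0",
)

```text
time: 33.78
tool_pos: [0.54, -0.2328, 0.1107]
tool_rot: [0.002, 1.0, 0.001, 0.008]
contact_force: [17.4, -0.7, -2.8]
gripper_width: 0.135
grasp_force: 58.7
```

>>> jog_arm(
  motion="40 0 0 0 0 0 0;40 0 0 0 0 0 0;40 0 0 -0.06 0 0 0;40 -0.06 0 -0.14 0 0 0;40 -0.06 0 -0.16 0 0 0",
)

```text
time: 34.4
tool_pos: [0.5042, -0.2327, 0.1903]
tool_rot: [0.001, 1.0, 0.001, 0.001]
contact_force: [0.3, -0.3, -0.0]
gripper_width: 0.403
grasp_force: 0.0
```

>>> jog_arm(
  motion="40 0 0 0 0 0 0;40 0 0 0 0 0 0;40 0 0 0 0 0 0;40 0 0 0 0 0 0;40 0 0 0 0 0 0",
)

```text
time: 35.02
tool_pos: [0.5045, -0.232, 0.1872]
tool_rot: [-0.0, 1.0, 0.002, -0.0]
contact_force: [0.4, 0.1, -0.4]
gripper_width: 0.393
grasp_force: 0.0
```

```bash
python3 - <<'E'
from h import *
print(state()["tool_pos"])
f=grab_frame("wrist");p,col=pts(f)
cv2.imwrite("pics/w7.png",f["color"][:,:,::-1])
d=p[(np.hypot(p[:,0]-.53,p[:,1]+.2325)<.02)&(p[:,2]>.115)&(p[:,2]<.125)]; print("tab",len(d),cv2.minAreaRect((d[:,:2]*1000).astype(np.float32)),d.mean(0),d.min(0))
d=p[(abs(p[:,0]-.503)<.023)&(abs(p[:,1]+.232)<.02)&(abs(p[:,2]-.104)<.004)]; print("bar",len(d),cv2.minAreaRect((d[:,:2]*1000).astype(np.float32)))
E
```

```text
[ 0.50448788 -0.2319536   0.18721169]
tab 441 ((533.1996459960938, -232.18002319335938), (11.83689022064209, 13.7420015335083), 0.9388260245323181) [ 0.53353576 -0.23222478  0.1204956 ] [ 0.52726079 -0.23911827  0.11576533]
bar 1183 ((502.52294921875, -232.42884826660156), (13.93990707397461, 41.3200798034668), 89.81915283203125)
```

View pics/w7.png

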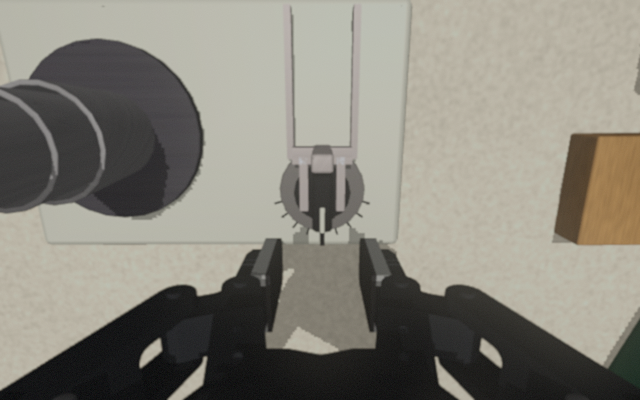

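The fork straddles the bar, with its prongs at (305,180) and (340,180). The tab measures about 66.6 mm of travel, so I'll push from behind with shut fingers to make sure it is fully home.

>>> jog_arm(
  motion="0 0.1 0 0 0 0 0;0 0.141 0 0 0 0 0;0 0.141 0 0.07 0 0 0;0 0.141 0 0.15 0 0 0;0 0.141 0 0.176 0 0 0",
)

```text
time: 35.7
tool_pos: [0.5733, -0.2309, 0.0964]
tool_rot: [-0.001, 1.0, 0.002, -0.002]
contact_force: [-1.3, 0.4, 0.3]
gripper_width: 0.0
grasp_force: 0.0
```

>>> jog_arm(
  motion="0 -0.01 0 0 0 0 0;0 -0.02 0 0 0 0 0;0 -0.03 0 0 0 0 0;0 -0.04 0 0 0 0 0;0 -0.045 0 0 0 0 0",
)

```text
time: 36.33
tool_pos: [0.5523, -0.2321, 0.1002]
tool_rot: [0.0, 1.0, 0.001, 0.0]
contact_force: [-0.0, 0.3, 0.8]
gripper_width: -0.002
grasp_force: 0.0
```

>>> jog_arm(
  motion="0 -0.004 0 0 0 0 0;0 -0.006 0 0 0 0 0;0 -0.008 0 0 0 0 0;0 -0.01 0 0 0 0 0;0 -0.01 0 0 0 0 0",
)

```text
time: 36.95
tool_pos: [0.552, -0.2321, 0.1007]
tool_rot: [0.001, 1.0, 0.001, 0.006]
contact_force: [15.8, 1.2, -7.0]
gripper_width: 0.002
grasp_force: 7.8
```

>>> jog_arm(
  motion="0 0.03 0 0 0 0 0;0 0.04 0 -0.06 0 0 0;0 0.04 0 -0.16 0 0 0;0 0 0 -0.25 0 0 0;0 -0.1 0.1 -0.3 0 0 0",
)

```text
time: 37.58
tool_pos: [0.5074, -0.2733, 0.2493]
tool_rot: [0.001, 1.0, 0.004, 0.002]
contact_force: [0.8, -0.1, 0.5]
gripper_width: -0.0
grasp_force: 0.0
```

```bash
python3 - <<'E'
from h import *
print(state()["tool_pos"])
for c in ("scene","wrist"):
    f=grab_frame(c);p,col=pts(f)
    d=p[(np.hypot(p[:,0]-.534,p[:,1]+.232)<.02)&(abs(p[:,2]-.12)<.006)]; b=p[(abs(p[:,0]-.503)<.026)&(abs(p[:,1]+.232)<.02)&(abs(p[:,2]-.104)<.004)]
    for q in (d,b): 
        if len(q)>4: print(c,len(q),cv2.minAreaRect((q[:,:2]*1000).astype(np.float32)))
    z=p[(abs(p[:,0]-.503)<.012)&(abs(p[:,1]+.232)<.024)&(abs(p[:,2]-.081)<.006)]
    if c=="wrist": 
        pr=p[(abs(abs(p[:,1]+.232)-.014)<.006)&(abs(p[:,2]-.0855)<.0035)&(p[:,0]>.46)&(p[:,0]<.53)]; print("prong tip x",pr[:,0].min() if len(pr) else None)
    for t,zz in (("cup_large",.07),("cup_medium",.104),("cup_small",.138)):
        for m in cut_out(c,t)[:1]: 
            h,R={"cup_large":(.068,.035),"cup_medium":(.064,.0305),"cup_small":(.06,.026)}[t]; print(t,rim(f,m["pixels"],h,R,zz))
E
```

```text
[ 0.50735701 -0.27329935  0.24933817]
scene 18 ((536.3441162109375, -232.57749938964844), (12.76024341583252, 13.794614791870117), 5.128994464874268)
scene 43 ((505.973876953125, -230.85098266601562), (41.297245025634766, 15.78278636932373), 5.681225299835205)
cup_large (array([ 0.5475, -0.0805]), 134, 0.0031)
cup_medium (array([ 0.5481, -0.0811]), 107, 0.0036)h.py:16: RuntimeWarning: Mean of empty slice.
  r=least_squares(lambda c:np.hypot(p[:,0]-c[0],p[:,1]-c[1])-(R-.0015),p[:,:2].mean(0) if c0 is None else c0,loss="soft_l1",f_scale=.002)
  ret = um.true_divide(
Traceback (most recent call last):
  File "h.py", line 16, in rim
    r=least_squares(lambda c:np.hypot(p[:,0]-c[0],p[:,1]-c[1])-(R-.0015),p[:,:2].mean(0) if c0 is None else c0,loss="soft_l1",f_scale=.002)
ValueError: Initial guess is outside of provided bounds
```

The pull and the push both stopped rigidly at the same tab position, with about 16 N against 1.5 N of friction, so the lock is against its end stop. The bar is still aligned after locking, so I'm handing in.

>>> jog_arm(
  motion="0 0 0 0 0 0 0;0 0 0 0 0 0 0;0 0 0 0 0 0 0;0 0 0 0 0 0 0;0 0 0 0 0 0 0",
)

```text
time: 38.4
tool_pos: [0.5061, -0.2736, 0.2454]
tool_rot: [-0.0, 1.0, 0.002, -0.0]
contact_force: [-0.1, 0.6, 0.2]
gripper_width: 0.003
grasp_force: 0.0
```

```bash
python3 -c "
from h import *
print(job_done())"
```

```text
the job is handed in; nothing more can be done
None
```

I handed the job in at about 38 s: the three cups are nested mid-plate, the knob pointer is on the long mark, and the lock was then slid to a hard stop; the cameras showed about 67 mm of travel, not 70, and I took that stop as fully home.

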